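# Open the label printer by its release key and load a fresh roll

### The arm

A 6-joint arm with a two-finger parallel gripper is mounted at the origin on the work surface. World frame = base frame: x ahead of the robot, y to its left, z up, the work surface at z = 0. Lengths are in m, angles in rad, forces in N, time in s.
With the tool pointing down it reaches from about 0.375 to 0.975 m from the base axis. Payload 3.8 kg.
Tool frame: the origin (TCP) lies at the very end of the fingers, on their centre line; the grasp point (between the pads) lies 19 mm behind it; z points along the fingers, y is the line along which they close (so a half turn about z gives the same grasp; the last joint's range is limited). The gripper opens to 85 mm and grips with 20 to 120 N. Pads are 22 mm wide; open, the fingers measure 114 mm over their backs; the gripper's body (76 mm by 85 mm) begins 54 mm behind the grasp point. The pads swing forward as they close: fully open they stand 13 mm farther back than shut.
Start: joints at [1.189, 0.264, 1.604, -0, 1.274, -0.037], TCP at [0.228, 0.635, 0.231] pointing down, gripper open.
Joint ranges: [-2.63, 2.63], [-0.94, 2.18], [0.31, 2.57], [-1.31, 4.45], [0, 2.66], [-2.55, 2.55]. Speed limits (rad/s): [2.57, 2.57, 3.14, 3.14, 3.14, 3.14].

### API

Orientations are given as a rotation vector (axis times angle).
In Python, from workcell import monitor, viewer, job gives the robot as it stands. The module is installed in compiled form; this text tells all that it offers.
- The arm moves only by the tool step_arm, never from a script. Its argument "series" is one flat list of numbers, 4 for each row, row after row: the shift along the tool's x, y, z in m, then the turn about the tool's z in rad. A call has 1 to 8 rows; each row is the pose to reach, as a shift and turn from the pose commanded when the call began, along the tool's axes at that moment; what a row does not reach only later rows make up. A row lasts 1/8 s, in which the tool goes at most 62.5 mm and 10.7 degrees, less where a joint would pass 70% of its speed; a pose out of reach is approached as far as the arm can. A call with a gripper value outside its range is refused whole. "gripper" is the opening, from 0 (shut) to 1 (fully open), set as the call begins (left out, the last holds). The fingers move at their own pace and stop on an object; "newtons" is the grip in N (left out, the last holds). Time passes only in rows, so rows that repeat a pose let the fingers close. It gives the time, the measured TCP pose, the force, the opening and the grip force at its end, in the units of the state.
- monitor.read_state(): the state, without advancing time (a new reading comes with each control period).
- viewer.read_camera(name): name is "scene" or "side" or "wrist"; returns a dict with "image" (420x560x3 uint8, red, green, blue), "intrinsics" (3x3 intrinsics, pixels), "T" (4x4, takes a point from camera to world coordinates); the wrist camera has in their place "hand_eye" (4x4, takes a point from camera to tool coordinates, whose origin is the TCP and whose axes are the flange's). Camera axes: x right, y up, looking along -z (the intrinsics and any distortion apply to the point x, -y, -z); pixel columns grow to the right and rows downward; lengths in m; the calibration is good to about 2 mm. A picture is of the moment at which its call begins: read the wrist's pose just before it. There is no depth.
- job.finish_job(): hands the job in; it is judged then, once.
Trained networks look in a picture, given as the dict that the camera call returned (one of the last four; its "shot" number tells which), for a name from the list of things; names that differ only in an ending like _2 or _b are one class to them, and where a whole thing is asked for, a point or a joint stands for the part that bears it (a point fixed in the world has none). Each returns a list of dicts, best first, with "score" (0 to 1); they miss things now and then, are a little off and sometimes report something else, mostly with a low value. They report only what shows in the picture. A call takes as long as a camera call. They do not tell look-alikes from the thing itself.
- viewer.boxes_of(picture, label): "extent" ([centre column, centre row, width, height] in pixels, round what is visible of it).
- viewer.spot_point(picture, label): "point" ([column, row] in pixels: a listed point, or the origin of a listed thing).
The state is a dict: "time": time; "q": joint angles; "joint_vel": joint speeds; "joint_torque": joint torques, N m; "tool_pos": TCP position; "tcp_rot": TCP orientation; "wrist_force": force on the tool from outside, world axes, zero at the start; "torque": the same for the moment, N m; "width": opening from 0.0 (shut) to 1.0 (fully open); "grip_force": force on a finger pad.
Only numpy, scipy, OpenCV 4.12 (cv2) and the standard library are available. Lean on these libraries where they do the work, as an engineer would, in place of code of your own. Each camera call takes 0.05 s, during which the arm holds its last target. There are 200 camera calls.

### The job

The shelf-label printer is empty: press its release key so the cover springs ajar, then steady the cover with your hand and lay it back against its open stop without letting it bang. Then lower the fresh roll of labels into the printer's well, lying on its rim across the printer, without dropping it in, and leave the cover open; do not disturb the jars or the tape dispenser.

Things in the scene. Friction and masses are not known exactly. Their poses are not given: they have to be found in the camera images.
- printer: Grey desktop label printer, fixed: 240 mm long (x), 190 wide (y), 140 high when shut. Origin: centre of its underside; x runs from its front (bezel with label slot and release key, nearest the robot) to its rear (hinge), y to its left, z up. The lower case is 88 mm high; the front bezel is its first 65 mm, the well for the roll lies behind it under the cover.
- key_top (a point): Centre of the top of the release key: a plain dark oblong key, 26 mm (x) by 46 mm (y), on top of the front bezel, 102 mm ahead of the printer's origin and 50 mm to its right, 96 mm up and 8 mm proud of the bezel. Pressed straight down. The lip of the shut cover begins 9 mm behind the key's rear edge; the cover's sloping front stands 12 mm behind that.
- release_key (a joint): Travel of the release key: 0 up, 0.006 m fully down (2.4 N to start, 6 N at the bottom); the cover is let go at about 0.003 m. Springs back up.
- cover (a joint): Angle of the cover, rad: 0 shut and latched; about 0.7 ajar, where its spring leaves it once the key is pressed, if nothing is in its way; 1.75 fully open on its stop. Positive lifts the front up and back. The stiff hinge holds it where it is put from about 0.7 to 1.5 rad; further back it drops onto the stop by itself. Over 2 rad/s there is a bang.
- cover_lip (a point): Middle of the front edge, on its underside, of the cover's finger lip (110 mm wide along y, 5 thick, 12 proud of the rim). It moves with the cover, 175 mm from the hinge line. The cover is a hollow grey shell with a window, 170 by 190 by 50 mm, 0.2 kg; its front slopes back, so once ajar the lip is foremost and a fingertip in front of it, reaching 15 mm below it, can push it up and back.
- hinge (a point): Middle of the cover's hinge line (which runs along the printer's y), 95 mm behind the printer's origin and 90 mm up. Fixed to the printer.
- well (a point): Where the roll's centre comes to rest in the well: 15 mm behind the printer's origin, on its middle line, 56 mm up. Fixed to the printer, axes as the printer's. The well is 140 mm long (x) and 160 mm wide between its side walls; its floor is a V, both halves sloping 30 degrees down to the middle.
- roll_center (a point): Centre of the fresh roll of labels, a white paper cylinder 80 mm in diameter and 57 mm wide (58 mm over its cardboard core, 39 mm bore), 0.15 to 0.35 kg. It lies on its rim on the bench, so its axis (this point's y axis) is level and the centre 40 mm up; it can be gripped from above across its two flat ends.
- jar_a: Preserve jar with a brass-coloured lid, 86 mm in diameter, 145 mm high, standing loose on the bench. Origin: centre of its underside. To be left alone.
- jar_b: A second, equal jar. To be left alone.
- tape: Dark desk tape dispenser, 60 by 160 mm, 110 mm high, standing loose. Origin: centre of its underside. To be left alone.
Mind the look-alikes: they are no part of the job. Several things look just like the part that bears roll_center: the one meant starts farthest to the robot's right.

How it is judged:
On the way, in this order (a step that is already met when the one before it is completed fails the run):
1. the release key has been pressed and the cover has sprung ajar (value of joint cover above 0.2 rad), for 0.1 s.
2. the cover is laid back on its open stop, at rest (value of joint cover above 1.68 rad and velocity of joint cover between -0.1 and 0.1 rad/s), for 0.3 s.
At the end, for the whole second after the job is handed in: The cover is open at its stop (more than 1.65 rad) and the roll lies at rest, released, on the floor of the well: its centre within 15 mm of the well point along the printer and 10 mm in height, within 45 mm of the middle sideways, and its axis within 0.2 rad of the printer's width (value of joint cover above 1.65 rad and x of roll_center in the frame of well between -0.015 and 0.015 m and y of roll_center in the frame of well between -0.045 and 0.045 m and z of roll_center in the frame of well between -0.01 and 0.01 m and angle between the y axis of roll_center and the y axis of printer, either way round below 0.2 rad and linear speed of roll below 0.02 m/s and angular speed of roll below 0.3 rad/s); the robot touches nothing.
It fails at once if the cover was let bang against its open stop (moving faster than 2 rad/s beyond 1.5 rad) (value of joint cover above 1.5 rad and velocity of joint cover above 2 rad/s).
It fails at once if the roll was dropped into the well (faster than 0.5 m/s in the well) (horizontal distance between roll_center and well below 0.05 m and z of roll_center in the frame of well below 0.03 m and linear speed of roll above 0.5 m/s).
It fails at once if a jar or the tape dispenser was shifted by more than 20 mm (distance of any of jar_a, jar_b, tape from where it was at the start of the episode above 0.02 m).
It also fails if it takes over 70 s, if anything falls off the work surface, if the arm or the gripper's body presses on something with over 40 N, if the wrist force passes 120 N, or if a joint passes its speed limit or range.

## Working session

There is one attempt and no reset: what is moved stays moved. The work goes in short steps, Python scripts to look and compute and a tool call to move; the robot and the scene stay as the last step left them, time stands still between calls to the robot, and variables do not carry over. Pictures are saved under pics/ and viewed, at most 10 in all, crops included, and the job is handed in when it is done.

Besides the shell and the picture viewer there is one more tool, called after ">>>" by a JSON object that holds its "op" and its "data", one argument or row to a line. step_arm: Moves the arm, as the interface text tells. Its arguments: {"type":"object","properties":{"series":{"type":"array"},"gripper":{"type":"number"},"newtons":{"type":"number"}},"required":["series"]}

```bash
mkdir -p pics; cat > h.py <<'E'
import numpy as np, cv2
from scipy.spatial.transform import Rotation as R
from scipy.optimize import least_squares
from workcell import monitor, viewer, job
def ray(p,uv):
    K=np.array(p["intrinsics"]);T=np.array(p["T"])
    d=np.linalg.inv(K)@[uv[0],uv[1],1]; d=T[:3,:3]@(d*[1,-1,-1]); return T[:3,3],d
def onz(p,uv,z):
    o,d=ray(p,uv); return o+d*(z-o[2])/d[2]
def tri(rs):
    A=0;b=0
    for o,d in rs:
        d=d/np.linalg.norm(d);P=np.eye(3)-np.outer(d,d);A=A+P;b=b+P@o
    return np.linalg.solve(A,b)
def proj(p,X):
    K=np.array(p["intrinsics"]);T=np.array(p["T"]); c=T[:3,:3].T@(np.array(X)-T[:3,3]); c=c*[1,-1,-1]; c=K@c; return c[:2]/c[2]
def wristT(p):
    s=monitor.read_state();T=np.eye(4);T[:3,:3]=R.from_rotvec(s["tcp_rot"]).as_matrix();T[:3,3]=s["tool_pos"];p["T"]=T@np.array(p["hand_eye"]);return p
def save(p,n): cv2.imwrite("pics/"+n+".png",np.ascontiguousarray(p["image"][:,:,::-1]))
E
python3 - <<'E'
from h import *
np.set_printoptions(precision=3,suppress=True)
ps={}
for c in ("scene","side"):
    p=viewer.read_camera(c); ps[c]=p; save(p,c+"0"); print(c, p["T"][:3,3], [k for k in p])
    for l,z in (("printer",0),("key_top",.096),("cover_lip",None),("hinge",.09),("well",.056),("roll_center",.04),("jar_a",0),("tape",0)):
        for d in viewer.spot_point(p,l)[:4]: print(l,round(d["score"],2),np.round(d["point"],1), onz(p,d["point"],.085 if z is None else z))
print(monitor.read_state())
im=np.vstack([ps["scene"]["image"],ps["side"]["image"]]) 
E
```

```text
scene [1.175 0.433 0.909] ['image', 'intrinsics', 'T', 'shot']
printer 0.93 [203.1 199.8] [ 0.522 -0.193  0.   ]
key_top 0.43 [211.2 144.1] [ 0.396 -0.243  0.096]
hinge 0.7 [174.2 194.6] [ 0.61  -0.207  0.09 ]
roll_center 0.89 [387.7 182.6] [0.227 0.25  0.04 ]
roll_center 0.85 [314.3 245.3] [0.538 0.172 0.04 ]
roll_center 0.81 [337.2 301.5] [0.656 0.29  0.04 ]
roll_center 0.7 [367.9 230.4] [0.424 0.27  0.04 ]
jar_a 0.84 [170.7 279.6] [ 0.781 -0.097  0.   ]
jar_a 0.56 [267.6 329.2] [0.775 0.177 0.   ]
tape 0.77 [404.2 291.7] [0.526 0.412 0.   ]
side [ 0.386 -0.955  0.894] ['image', 'intrinsics', 'T', 'shot']
printer 0.71 [281.7 314.5] [ 0.501 -0.203  0.   ]
key_top 0.62 [239.9 305.7] [ 0.403 -0.245  0.096]
cover_lip 0.83 [252.  291.1] [ 0.434 -0.197  0.085]
hinge 0.71 [328.9 287.9] [ 0.607 -0.22   0.09 ]
roll_center 0.9 [303.6 182.3] [0.648 0.279 0.04 ]
roll_center 0.86 [273.5 209.3] [0.535 0.157 0.04 ]
roll_center 0.63 [235.1 193.6] [0.43  0.255 0.04 ]
roll_center 0.58 [172.4 201.3] [0.241 0.247 0.04 ]
jar_a 0.84 [384.3 270.5] [ 0.788 -0.1   -0.   ]
jar_a 0.73 [354.1 206.8] [ 0.786  0.18  -0.   ]
tape 0.71 [257.1 173.5] [0.516 0.416 0.   ]
{'time': 0.9, 'q': array([ 1.189,  0.264,  1.604, -0.   ,  1.274, -0.037]), 'joint_vel': array([-0.   ,  0.   , -0.001, -0.002,  0.001,  0.   ]), 'joint_torque': array([ -0.   , -51.505, -36.773,   0.   ,   0.   ,  -0.   ]), 'tool_pos': array([0.228, 0.635, 0.231]), 'tcp_rot': array([0.539, 3.095, 0.   ]), 'wrist_force': array([ 0.166,  0.061, -0.295]), 'torque': array([ 0.022,  0.005, -0.041]), 'grip_force': 0.0, 'width': 0.9979658390955811}
```

View pics/scene0.png

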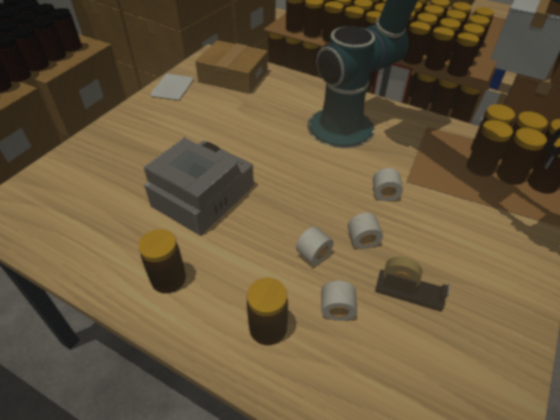

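View pics/side0.png

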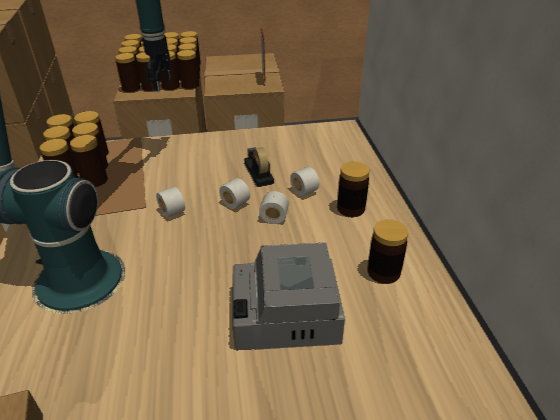

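The scene view shows the printer at about (200,185) and the four rolls. The wanted roll is at (314,245), which is lowest y at about (0.536, 0.165). The side view shows the same roll at (273,209), the key at (240,306) and the jars to the right. I'll fly over for a wrist view.

>>> {"op": "step_arm", "data": {
  "series": [-0.41, -0.36, -0.12, -0.245, -0.41, -0.36, -0.12, -0.245, -0.41, -0.36, -0.12, -0.245, -0.41, -0.36, -0.12, -0.245, -0.41, -0.36, -0.12, -0.245, -0.41, -0.36, -0.12, -0.245, -0.41, -0.36, -0.12, -0.245, -0.41, -0.36, -0.12, -0.245],
  "gripper": 0
}}

```text
time: 1.9
tool_pos: [0.4652, 0.2062, 0.3395]
tcp_rot: [0.156, 3.137, 0.001]
wrist_force: [1.3, 0.4, -0.1]
width: 0.001
grip_force: 0.0
```

```bash
cat >> h.py <<'E'
np.set_printoptions(precision=3,suppress=True)
def go(X,ydir=None):
    """shift/turn in tool axes to bring TCP to X with tool y along world angle ydir (mod pi)"""
    s=monitor.read_state();Rm=R.from_rotvec(s["tcp_rot"]).as_matrix()
    sh=Rm.T@(np.array(X)-s["tool_pos"]); t=0
    if ydir is not None:
        a=np.arctan2(Rm[1,1],Rm[0,1]); t=-((ydir-a+np.pi/2)%np.pi-np.pi/2)
    return np.round(sh,4),round(t,3)
E
python3 - <<'E'
from h import *
s=monitor.read_state();print(s["time"],s["tool_pos"],s["q"])
p=wristT(viewer.read_camera("wrist"));save(p,"w1");print(p["T"])
for l,z in (("printer",0),("key_top",.096),("cover_lip",.085),("hinge",.09),("roll_center",.04)):
    for d in viewer.spot_point(p,l)[:4]: print(l,round(d["score"],2),np.round(d["point"],1), onz(p,d["point"],z))
E
```

```text
1.9 [0.465 0.206 0.34 ] [ 0.368 -0.105  1.804  0.     1.441 -1.103]
[[ 0.104 -0.946 -0.308  0.392]
 [ 0.995  0.098  0.036  0.208]
 [-0.004 -0.31   0.951  0.484]
 [ 0.     0.     0.     1.   ]]
roll_center 0.67 [341.  290.5] [0.661 0.278 0.04 ]
roll_center 0.66 [309.6 118.5] [0.432 0.252 0.04 ]
```

View pics/w1.png

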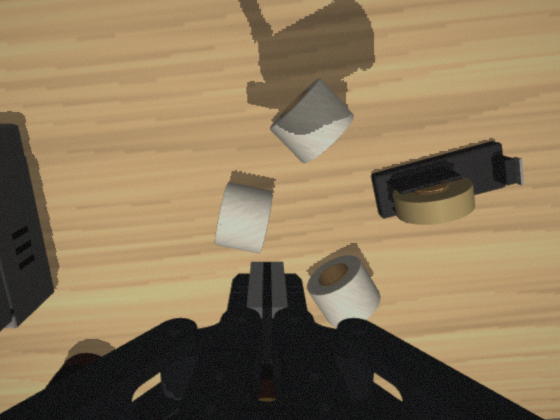

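The wrist view shows the wanted roll at about (245,213), with its axis nearly along image-horizontal. Next I'll fit its outline and move on to the printer.

```bash
python3 - <<'E'
from h import *
im=cv2.imread("pics/w1.png");T=np.array([[.104,-.946,-.308,.392],[.995,.098,.036,.208],[-.004,-.31,.951,.484],[0,0,0,1]])
p=viewer.read_camera("wrist");p=wristT(p)
hsv=cv2.cvtColor(im,cv2.COLOR_BGR2HSV);m=((hsv[...,1]<60)&(hsv[...,2]>90)).astype(np.uint8)
m[:, :200]=0;m[:,285:]=0;m[:165]=0;m[260:]=0
m=cv2.morphologyEx(m,cv2.MORPH_OPEN,np.ones((3,3)))
c=max(cv2.findContours(m,0,2)[0],key=cv2.contourArea);print(cv2.minAreaRect(c))
obs=cv2.convexHull(c)[:,0].astype(float)
mask=np.zeros(m.shape,np.uint8);cv2.drawContours(mask,[c],-1,1,-1)
def sil(v):
    x,y,a=v;ax=np.array([np.cos(a),np.sin(a),0]);pe=np.array([-np.sin(a),np.cos(a),0]);pts=[]
    for s in (-.0288,.0288):
        for t in np.linspace(0,2*np.pi,60): pts.append(proj(p,np.array([x,y,.04])+ax*s+.04*(np.cos(t)*pe+np.sin(t)*np.array([0,0,1]))))
    k=np.zeros(m.shape,np.uint8);cv2.fillConvexPoly(k,cv2.convexHull(np.array(pts,np.float32)).round().astype(int),1);return k
from scipy.optimize import minimize
best=min((minimize(lambda v:(sil(v)!=mask).sum(),[.537,.163,a],method="Nelder-Mead",options=dict(initial_simplex=np.array([[.537,.163,a],[.547,.163,a],[.537,.173,a],[.537,.163,a+.2]]))) for a in (1.2,1.57,1.9)),key=lambda r:r.fun)
print(best.x,best.fun,mask.sum())
E
```

```text
((243.25001525878906, 218.24998474121094), (49.22514343261719, 61.972686767578125), 11.309932708740234)
[0.538 0.172 1.254] 300.0 2991
```

>>> {"op": "step_arm", "data": {
  "series": [0.09, -0.36, 0, 0, 0.09, -0.36, 0, 0, 0.09, -0.36, 0, 0, 0.09, -0.36, 0, 0, 0.09, -0.36, 0, 0, 0.09, -0.36, 0, 0, 0.09, -0.36, 0, 0, 0.09, -0.36, 0, 0]
}}

```text
time: 3.25
tool_pos: [0.3394, -0.1402, 0.3384]
tcp_rot: [-0.156, -3.138, -0.002]
wrist_force: [0.3, -0.3, -0.5]
width: 0.004
grip_force: 0.0
```

```bash
python3 - <<'E'
from h import *
s=monitor.read_state();print(s["time"],s["tool_pos"],s["q"])
p=wristT(viewer.read_camera("wrist"));save(p,"w2")
for l,z in (("printer",0),("key_top",.096),("cover_lip",.087),("hinge",.09)):
    for d in viewer.spot_point(p,l)[:2]: print(l,round(d["score"],2),np.round(d["point"],1), onz(p,d["point"],z))
E
```

```text
3.25 [ 0.339 -0.14   0.338] [-0.46  -0.398  2.033  0.001  1.507 -1.932]
printer 0.8 [236.  273.5] [ 0.508 -0.2    0.   ]
key_top 0.83 [180.9 234.4] [ 0.406 -0.241  0.096]
cover_lip 0.89 [222.9 251.1] [ 0.434 -0.199  0.087]
```

View pics/w2.png

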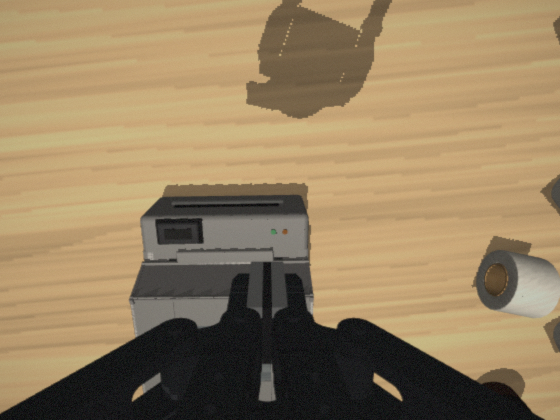

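The wrist view shows the printer bezel, with the dark key at about (180,232), the lip at (223,251) and edges level in the image, so the yaw is about -0.10 and the tool is already aligned. I'll approach above the key.

>>> {"op": "step_arm", "data": {
  "series": [-0.073, -0.099, 0.1, 0, -0.073, -0.099, 0.22, 0, -0.073, -0.099, 0.22, 0, -0.073, -0.099, 0.22, 0, -0.073, -0.099, 0.22, 0, -0.073, -0.099, 0.22, 0, -0.073, -0.099, 0.22, 0]
}}

```text
time: 4.38
tool_pos: [0.4037, -0.2474, 0.1214]
tcp_rot: [0.155, 3.134, -0.004]
wrist_force: [-0.0, -0.7, -0.2]
width: -0.003
grip_force: 0.0
```

```bash
python3 - <<'E'
from h import *
s=monitor.read_state();print(s["time"],s["tool_pos"],go([.402,-.2455,.091]))
p=viewer.read_camera("side");c=p["image"][180:400,180:400];cv2.imwrite("pics/s2.png",cv2.resize(c,None,fx=2.5,fy=2.5)[:,:,::-1]); print(proj(p,s["tool_pos"]))
E
```

```text
4.375 [ 0.404 -0.247  0.121] (array([0.002, 0.002, 0.03 ]), 0)
[239.707 298.362]
```

View pics/s2.png

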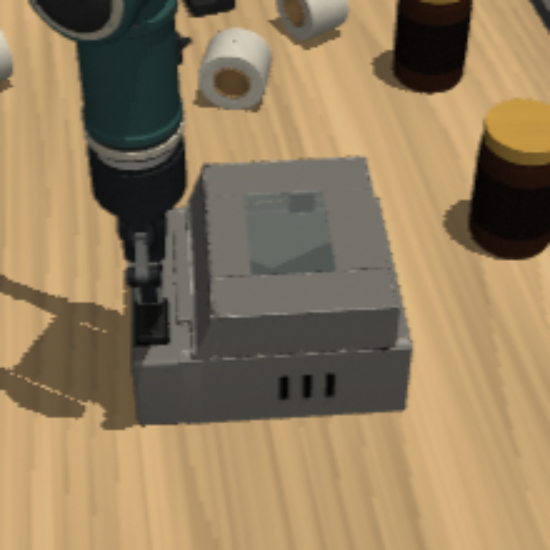

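The fingertip stands over the key (crop 150,320), clear of the lip, so I'll press.

>>> {"op": "step_arm", "data": {
  "series": [0.003, 0.002, 0.012, 0, 0.003, 0.002, 0.022, 0, 0.003, 0.002, 0.027, 0, 0.003, 0.002, 0.03, 0, 0.003, 0.002, 0.031, 0, 0.003, 0.002, 0.031, 0]
}}

```text
time: 5.18
tool_pos: [0.3989, -0.2445, 0.0898]
tcp_rot: [-0.157, -3.136, -0.002]
wrist_force: [-8.0, 5.8, 20.3]
width: -0.0
grip_force: 10.1
```

```bash
python3 - <<'E'
from h import *
s=monitor.read_state();print(s["time"],s["tool_pos"],s["wrist_force"])
p=viewer.read_camera("side");save(p,"s3")
for d in viewer.spot_point(p,"cover_lip")[:2]: print(d)
c=p["image"][180:400,180:400];cv2.imwrite("pics/s3.png",cv2.resize(c,None,fx=2.5,fy=2.5)[:,:,::-1])
E
```

```text
5.175 [ 0.399 -0.244  0.09 ] [-7.964  5.785 20.281]
{'point': [270.1, 252.2], 'score': 0.85}
```

View pics/s3.png

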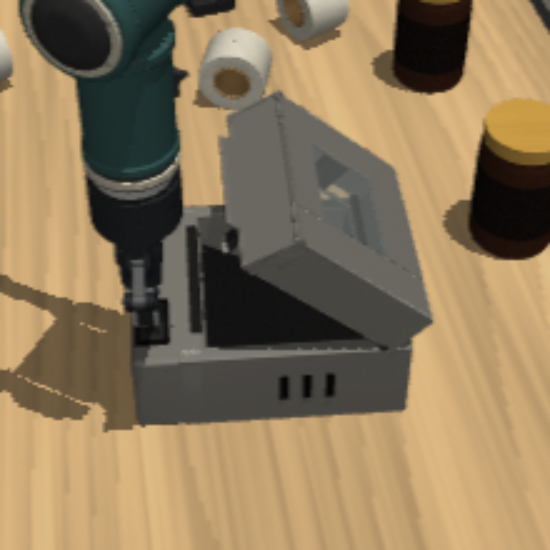

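The key went down and the cover is ajar (crop lip about 225,180). I'll back off, rise and turn 90°.

>>> {"op": "step_arm", "data": {
  "series": [0.02, 0, -0.02, 0, 0.04, 0.02, -0.06, 0.2, 0.04, 0.045, -0.1, 0.4, 0.04, 0.045, -0.1, 0.6, 0.04, 0.045, -0.1, 0.8, 0.04, 0.045, -0.1, 1.0, 0.04, 0.045, -0.1, 1.2, 0.04, 0.045, -0.1, 1.4]
}}

```text
time: 6.28
tool_pos: [0.3636, -0.1959, 0.1872]
tcp_rot: [-2.046, -2.383, 0.0]
wrist_force: [0.7, 0.3, -0.3]
width: 0.004
grip_force: 0.0
```

```bash
cat >> h.py <<'E'
YAW=-.10; LIP0=np.array([.434,-.198,.09]); ex=np.array([np.cos(YAW),np.sin(YAW),0]); ey=np.array([-ex[1],ex[0],0]); HN=LIP0+.175*ex
def lipw(th,r=.175,up=0): return HN-ex*(r*np.cos(th)-up*np.sin(th))+np.array([0,0,r*np.sin(th)+up*np.cos(th)])
def cover(p,uv):
    o,d=ray(p,uv); X=o+d*(((HN-o)@ey)/(d@ey)); v=X-HN; return X,np.arctan2(v[2],-v@ex),np.linalg.norm(v)
E
python3 - <<'E'
from h import *
s=monitor.read_state();print(s["time"],s["tool_pos"],s["q"],HN)
for n in ("side","scene"):
    p=viewer.read_camera(n)
    for d in viewer.spot_point(p,"cover_lip")[:1]: print(n,d,cover(p,d["point"]))
    for th in (.6,.7,.8): print(th,proj(p,lipw(th)))
for th in (.7,1.0,1.3): print(th,lipw(th))
print(go(lipw(.7)-.032*ex-[0,0,.015],YAW))
E
```

```text
6.275 [ 0.364 -0.196  0.187] [-0.554 -0.218  2.179 -0.     1.181 -0.707] [ 0.608 -0.215  0.09 ]
side {'point': [268.1, 254.1], 'score': 0.6} (array([ 0.473, -0.202,  0.198]), np.float64(0.6704895278512603), np.float64(0.17330727896056553))
0.6 [264.156 257.342]
0.7 [268.958 252.301]
0.8 [274.484 247.549]
scene {'point': [200.7, 136.7], 'score': 0.94} (array([ 0.48 , -0.203,  0.195]), np.float64(0.6826537250413601), np.float64(0.1661430416497101))
0.6 [205.002 135.586]
0.7 [201.616 133.326]
0.8 [197.831 131.612]
0.7 [ 0.475 -0.202  0.203]
1.0 [ 0.514 -0.206  0.237]
1.3 [ 0.562 -0.211  0.259]
(array([-0.016,  0.078, -0.   ]), np.float64(0.262))
```

>>> {"op": "step_arm", "data": {
  "series": [-0.016, 0.078, 0, 0.18, -0.016, 0.078, 0, 0.262, -0.016, 0.078, 0, 0.262, -0.016, 0.078, 0, 0.262]
}}

```text
time: 6.98
tool_pos: [0.4425, -0.1992, 0.1872]
tcp_rot: [-2.33, -2.106, 0.001]
wrist_force: [0.8, 0.7, 0.4]
width: -0.0
grip_force: 0.0
```

```bash
python3 - <<'E'
from h import *
s=monitor.read_state();print(s["time"],s["tool_pos"],s["wrist_force"],s["q"])
print(go(s["tool_pos"],YAW)[1])
for th in (.7,.8,.9,1,1.1,1.2,1.3,1.35,1.4,1.45): print(th,*go(lipw(th)-.017*ex-[0,0,.015],YAW))
p=viewer.read_camera("side");c=p["image"][180:400,180:400];cv2.imwrite("pics/s4.png",cv2.resize(c,None,fx=2.5,fy=2.5)[:,:,::-1])
E
```

```text
6.975 [ 0.443 -0.199  0.187] [0.816 0.69  0.413] [-0.474 -0.065  2.047 -0.     1.161 -0.373]
-0.001
0.7 [ 0.     0.015 -0.001] -0.001
0.8 [ 0.     0.027 -0.013] -0.001
0.9 [ 0.     0.041 -0.025] -0.001
1 [ 0.     0.055 -0.035] -0.001
1.1 [ 0.001  0.07  -0.044] -0.001
1.2 [ 0.001  0.086 -0.051] -0.001
1.3 [ 0.001  0.102 -0.057] -0.001
1.35 [ 0.001  0.111 -0.059] -0.001
1.4 [ 0.001  0.12  -0.06 ] -0.001
1.45 [ 0.001  0.128 -0.062] -0.001
```

View pics/s4.png

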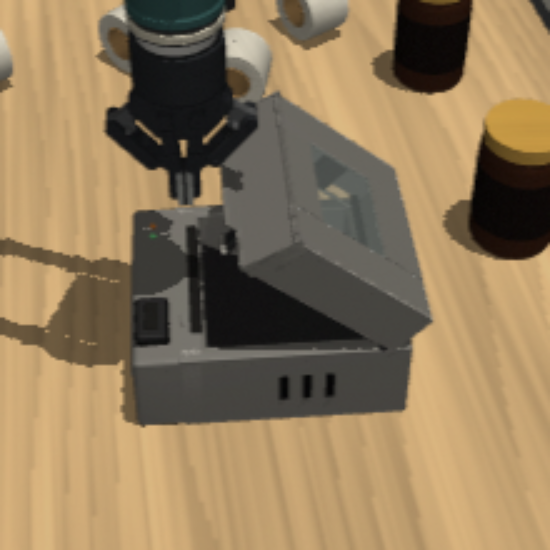

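The fingers stand just in front of the lip, so I'll push along the arc.

>>> {"op": "step_arm", "data": {
  "series": [0, 0.01, 0, 0, 0, 0.015, -0.001, 0, 0, 0.021, -0.007, 0, 0, 0.027, -0.013, 0, 0, 0.034, -0.019, 0, 0, 0.041, -0.025, 0, 0, 0.048, -0.03, 0, 0, 0.055, -0.035, 0]
}}

```text
time: 8.02
tool_pos: [0.4988, -0.2052, 0.223]
tcp_rot: [2.333, 2.103, 0.0]
wrist_force: [-0.6, -0.7, 1.0]
width: -0.001
grip_force: 0.2
```

```bash
cat > c.py <<'E'
from h import *
s=monitor.read_state();print(s["time"],s["tool_pos"],s["wrist_force"],s["width"],s["grip_force"])
for n in ("side","scene"):
    p=viewer.read_camera(n);save(p,n+"_last")
    for d in viewer.spot_point(p,"cover_lip")[:1]: print(n,d,cover(p,d["point"]))
E
python3 c.py
```

```text
8.025 [ 0.499 -0.205  0.223] [-0.625 -0.674  0.963] -0.0005518825698041799 0.21754760993644595
side {'point': [289.1, 237.0], 'score': 0.83} (array([ 0.517, -0.206,  0.243]), np.float64(1.0332273862804493), np.float64(0.17812787598410168))
scene {'point': [189.1, 133.9], 'score': 0.96} (array([ 0.516, -0.206,  0.227]), np.float64(0.9774897145512983), np.float64(0.1647388270350524))
```

>>> {"op": "step_arm", "data": {
  "series": [0, 0.008, -0.005, 0, 0, 0.015, -0.009, 0, 0, 0.023, -0.013, 0, 0, 0.031, -0.016, 0, 0, 0.039, -0.019, 0, 0, 0.047, -0.022, 0, 0, 0.054, -0.023, 0, 0, 0.054, -0.023, 0]
}}

```text
time: 9.22
tool_pos: [0.5524, -0.2108, 0.2457]
tcp_rot: [2.333, 2.104, 0.0]
wrist_force: [-0.8, 0.4, 0.2]
width: 0.001
grip_force: 0.0
```

```bash
python3 c.py
```

```text
9.225 [ 0.552 -0.211  0.246] [-0.814  0.425  0.167] 0.0012019466686811863 0.0
side {'point': [314.8, 230.4], 'score': 0.74} (array([ 0.57 , -0.212,  0.258]), np.float64(1.3458636226832479), np.float64(0.17220428703191185))
scene {'point': [173.0, 136.4], 'score': 0.61} (array([ 0.567, -0.211,  0.25 ]), np.float64(1.3173922357006942), np.float64(0.1655422584192417))
```

>>> {"op": "step_arm", "data": {
  "series": [0, 0.005, -0.001, 0, 0, 0.01, -0.001, 0, 0, 0.014, -0.002, 0, 0, 0.014, -0.002, 0, 0, 0.004, -0.002, 0, 0, 0, -0.02, 0, 0, 0, -0.045, 0, 0, 0, -0.045, 0]
}}

```text
time: 10.42
tool_pos: [0.5532, -0.2115, 0.2948]
tcp_rot: [2.329, 2.099, 0.004]
wrist_force: [-0.1, 0.0, -0.6]
width: -0.002
grip_force: 0.0
```

```bash
python3 c.py; python3 - <<'E'
from h import *
for th in (1.38,1.41,1.44,1.47): X=lipw(th,up=.0025);print(th,X,go(X-[0,0,.008],YAW))
p=viewer.read_camera("wrist");save(p,"w5")
E
```

```text
10.425 [ 0.553 -0.211  0.295] [-0.144  0.001 -0.603] -0.00206884819893054 0.0
side {'point': [321.5, 229.4], 'score': 0.73} (array([ 0.584, -0.213,  0.26 ]), np.float64(1.4263446722407152), np.float64(0.17156623230699383))
scene {'point': [169.7, 136.7], 'score': 0.83} (array([ 0.577, -0.212,  0.255]), np.float64(1.3810108477784746), np.float64(0.16844329320821827))
1.38 [ 0.578 -0.212  0.262] (array([0.001, 0.026, 0.035]), np.float64(-0.004))
1.41 [ 0.583 -0.213  0.263] (array([0.001, 0.032, 0.035]), np.float64(-0.004))
1.44 [ 0.588 -0.213  0.264] (array([0.001, 0.037, 0.034]), np.float64(-0.004))
1.47 [ 0.593 -0.214  0.264] (array([0.001, 0.042, 0.033]), np.float64(-0.004))
```

View pics/w5.png

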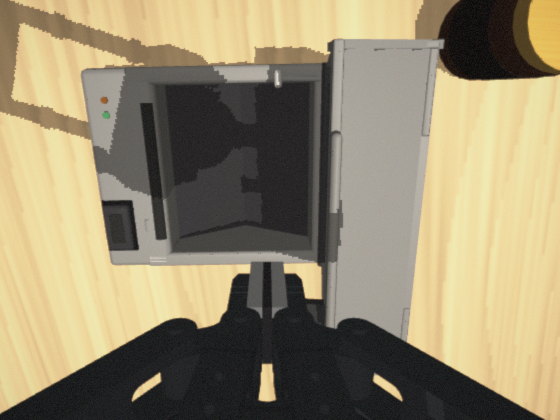

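The wrist view shows the well (250,165) open. The cover is near upright and its lip is the bright strip at columns 331–341, rows 130–265. I'll compare this with the model.

```bash
python3 - <<'E'
from h import *
p=wristT(viewer.read_camera("wrist"))
for th in (1.35,1.4,1.45): print(th,*[proj(p,lipw(th,up=u)+ey*.055) for u in (0,.005)],*[proj(p,lipw(th,up=u)+ey*.02) for u in (0,.005)])
print(proj(p,HN+ey*.095),proj(p,LIP0-.004*np.array([0,0,1])+ey*.095+ex*.015))
g=cv2.cvtColor(p["image"],cv2.COLOR_RGB2GRAY)
for r in (145,165,185): print(r,g[r,316:350])
E
```

```text
1.35 [306.403 138.444] [317.478 138.715] [304.301 211.834] [314.711 212.522]
1.4 [325.904 138.861] [337.222 139.068] [322.63  212.901] [333.261 213.438]
1.45 [345.764 139.163] [357.219 139.302] [341.284 213.7  ] [352.04  214.078]
[332.812  66.113] [147.149  67.02 ]
145 [ 97  97 100  96  63  42  37  39  41  41  38  44  42  58  57  75 105 122
 134 146 158 167 171 164 153 138 143 162 168 169 169 167 167 165]
165 [ 98 100  99  83  50  41  35  42  36  37  38  42  59  62  64  94 118 132
 145 156 166 174 167 158 144 135 158 166 165 167 167 167 167 168]
185 [ 97  95  97  64  41  40  42  41  40  41  37  49  60  59  85 114 129 137
 152 163 173 170 161 147 130 158 167 165 168 169 165 169 167 167]
```

>>> {"op": "step_arm", "data": {
  "series": [0, 0.0325, 0, 0, 0, 0.0325, 0, 0, 0, 0.0325, 0, 0, 0, 0.0325, 0.018, 0, 0, 0.0325, 0.026, 0, 0, 0.0325, 0.032, 0, 0, 0.0325, 0.035, 0, 0, 0.0325, 0.035, 0],
  "gripper": 0.14
}}

```text
time: 11.72
tool_pos: [0.5841, -0.2141, 0.2556]
tcp_rot: [-2.333, -2.104, 0.0]
wrist_force: [0.5, 0.2, 0.4]
width: 0.137
grip_force: 0.0
```

```bash
python3 c.py; python3 - <<'E'
from h import *
for th in (1.413,1.5,1.6,1.65,1.7,1.75,1.78): X=lipw(th,up=.0025);print(th,X,go(X-[0,0,.008],YAW))
p=viewer.read_camera("wrist");save(p,"w6")
p=viewer.read_camera("side");c=p["image"][180:320,240:420];cv2.imwrite("pics/s6.png",cv2.resize(c,None,fx=4,fy=4)[:,:,::-1])
E
```

```text
11.725 [ 0.584 -0.214  0.256] [0.549 0.187 0.366] 0.13746976648516562 0.0
side {'point': [320.8, 227.6], 'score': 0.73} (array([ 0.582, -0.213,  0.265]), np.float64(1.4210589872101926), np.float64(0.17662766877760247))
scene {'point': [170.1, 138.8], 'score': 0.89} (array([ 0.577, -0.212,  0.249]), np.float64(1.3749358107911485), np.float64(0.16233370722109663))
1.413 [ 0.583 -0.213  0.263] (array([ 0.001, -0.001,  0.001]), np.float64(-0.004))
1.5 [ 0.598 -0.214  0.265] (array([ 0.001,  0.014, -0.001]), np.float64(-0.004))
1.6 [ 0.616 -0.216  0.265] (array([ 0.001,  0.031, -0.001]), np.float64(-0.004))
1.65 [ 0.624 -0.217  0.264] (array([0.001, 0.04 , 0.   ]), np.float64(-0.004))
1.7 [ 0.633 -0.218  0.263] (array([0.001, 0.049, 0.001]), np.float64(-0.004))
1.75 [ 0.642 -0.219  0.262] (array([0.001, 0.057, 0.003]), np.float64(-0.004))
1.78 [ 0.647 -0.219  0.261] (array([0.001, 0.062, 0.004]), np.float64(-0.004))
```

View pics/s6.png

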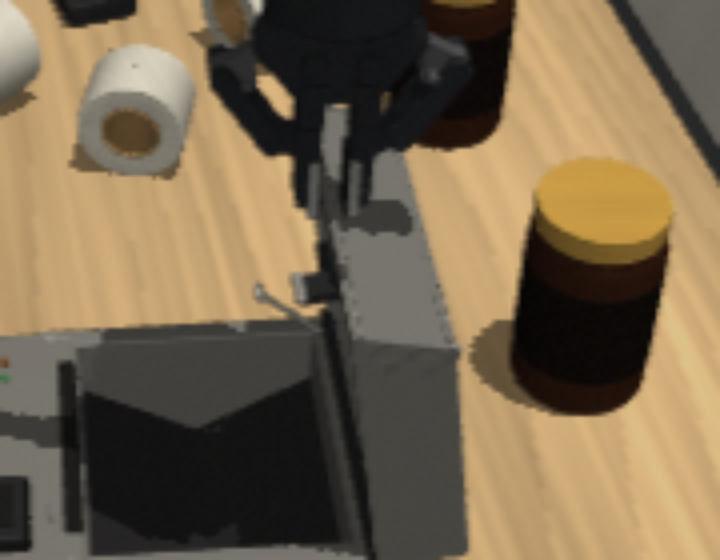

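The fingers straddle the lip (crop: lip at col 335, fingers at 313 and 355). I'll guide it back slowly.

>>> {"op": "step_arm", "data": {
  "series": [0, 0.006, 0, 0, 0, 0.012, -0.001, 0, 0, 0.018, -0.001, 0, 0, 0.024, -0.001, 0, 0, 0.03, -0.001, 0, 0, 0.036, -0.001, 0, 0, 0.042, 0, 0, 0, 0.047, 0.001, 0]
}}

```text
time: 13.02
tool_pos: [0.6313, -0.219, 0.2546]
tcp_rot: [2.333, 2.104, 0.0]
wrist_force: [0.6, -0.3, 0.7]
width: 0.142
grip_force: 0.1
```

```bash
python3 c.py
```

```text
13.025 [ 0.631 -0.219  0.255] [ 0.602 -0.286  0.681] 0.14221008964974152 0.09564814994519111
side {'point': [345.1, 234.2], 'score': 0.76} (array([ 0.633, -0.218,  0.244]), np.float64(1.7321205120790004), np.float64(0.15614282620624892))
scene {'point': [153.3, 147.9], 'score': 0.58} (array([ 0.629, -0.218,  0.256]), np.float64(1.6954101865353568), np.float64(0.16695342324205448))
```

>>> {"op": "step_arm", "data": {
  "series": [0, 0.004, 0.001, 0, 0, 0.008, 0.002, 0, 0, 0.011, 0.002, 0, 0, 0.014, 0.002, 0, 0, 0.014, 0.002, 0, 0, 0.014, 0.002, 0]
}}

```text
time: 13.98
tool_pos: [0.6395, -0.2199, 0.2524]
tcp_rot: [-2.326, -2.097, 0.012]
wrist_force: [-15.7, 2.3, 6.5]
width: 0.141
grip_force: 8.4
```

```bash
python3 c.py;python3 - <<'E'
from h import *
p=viewer.read_camera("side");c=p["image"][180:320,240:420];cv2.imwrite("pics/s7.png",cv2.resize(c,None,fx=4,fy=4)[:,:,::-1])
E
```

```text
13.975 [ 0.64  -0.22   0.252] [-15.651   2.347   6.528] 0.14096325246110883 8.413027441129088
side {'point': [344.0, 230.5], 'score': 0.77} (array([ 0.63 , -0.218,  0.254]), np.float64(1.7042059151852498), np.float64(0.16573898054804428))
scene {'point': [153.7, 151.5], 'score': 0.71} (array([ 0.63 , -0.218,  0.246]), np.float64(1.7122296880609038), np.float64(0.15740059503674095))
```

View pics/s7.png

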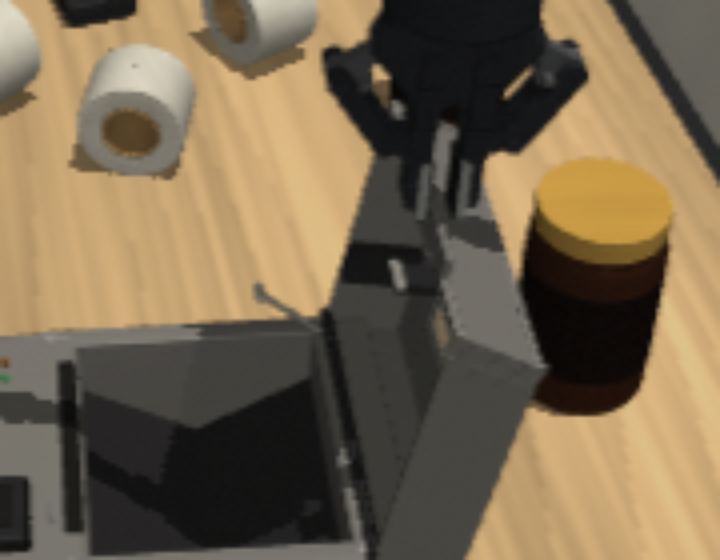

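The force rose to 15.7 N against the stop, so the cover is down on it. I'll centre the fingers and rise straight out.

>>> {"op": "step_arm", "data": {
  "series": [0, -0.006, 0, 0, 0, -0.006, 0, 0, 0, -0.006, -0.01, 0, 0, -0.006, -0.04, 0, 0, -0.006, -0.1, 0, 0, -0.006, -0.1, 0]
}}

```text
time: 14.98
tool_pos: [0.6422, -0.2208, 0.3614]
tcp_rot: [2.324, 2.095, 0.01]
wrist_force: [0.2, -0.1, 0.5]
width: 0.138
grip_force: 0.0
```

```bash
python3 c.py;python3 - <<'E'
from h import *
print(go([.52,.15,.30],1.254))
p=viewer.read_camera("wrist");save(p,"w8")
E
```

```text
14.975 [ 0.642 -0.221  0.361] [ 0.237 -0.09   0.496] 0.1384247528999456 0.0
side {'point': [346.4, 226.8], 'score': 0.89} (array([ 0.634, -0.218,  0.264]), np.float64(1.7207573810839831), np.float64(0.17586880383727418))
scene {'point': [156.2, 151.5], 'score': 0.87} (array([ 0.624, -0.217,  0.241]), np.float64(1.6728934678907956), np.float64(0.15215798873597358))
(array([ 0.355, -0.156,  0.052]), np.float64(-1.357))
```

>>> {"op": "step_arm", "data": {
  "series": [0.363, -0.081, 0.05, -0.18, 0.363, -0.081, 0.05, -0.36, 0.363, -0.081, 0.05, -0.54, 0.363, -0.081, 0.05, -0.72, 0.363, -0.081, 0.05, -0.9, 0.363, -0.081, 0.05, -1.08, 0.363, -0.081, 0.05, -1.26, 0.363, -0.081, 0.05, -1.36],
  "gripper": 0.95
}}

```text
time: 16.23
tool_pos: [0.5945, 0.151, 0.3004]
tcp_rot: [-0.481, -3.101, 0.002]
wrist_force: [-0.8, -0.5, -0.7]
width: 0.949
grip_force: 0.0
```

>>> {"op": "step_arm", "data": {
  "series": [0, 0, 0, 0, 0, 0, 0, 0]
}}

```text
time: 16.48
tool_pos: [0.5954, 0.1494, 0.3017]
tcp_rot: [-0.495, -3.101, 0.001]
wrist_force: [0.2, -0.5, -0.5]
width: 0.949
grip_force: 0.0
```

```bash
python3 - <<'E'
from h import *
from scipy.optimize import minimize
s=monitor.read_state();print(s["time"],s["tool_pos"],go(s["tool_pos"],1.254))
p=wristT(viewer.read_camera("wrist"));save(p,"w9")
for d in viewer.spot_point(p,"roll_center"): print(d,onz(p,d["point"],.04))
c=proj(p,[.538,.172,.04]);print(c)
hsv=cv2.cvtColor(p["image"],cv2.COLOR_RGB2HSV);m=((hsv[...,1]<60)&(hsv[...,2]>90)).astype(np.uint8)
m=cv2.morphologyEx(m,cv2.MORPH_CLOSE,np.ones((5,5)));m=cv2.morphologyEx(m,cv2.MORPH_OPEN,np.ones((5,5)))
cs=[k for k in cv2.findContours(m,0,2)[0] if cv2.contourArea(k)>500];k=max(cs,key=lambda k:cv2.pointPolygonTest(k,(float(c[0]),float(c[1])),True))
mask=np.zeros(m.shape,np.uint8);cv2.drawContours(mask,[cv2.convexHull(k)],-1,1,-1);print(cv2.boundingRect(k))
def sil(v):
    x,y,a=v;ax=np.array([np.cos(a),np.sin(a),0]);pe=np.array([-np.sin(a),np.cos(a),0])
    pts=[proj(p,np.array([x,y,.04])+ax*q+.04*(np.cos(t)*pe+np.sin(t)*np.array([0,0,1]))) for q in (-.0288,.0288) for t in np.linspace(0,2*np.pi,60)]
    z=np.zeros(m.shape,np.uint8);cv2.fillConvexPoly(z,cv2.convexHull(np.array(pts,np.float32)).round().astype(int),1);return z
b=min((minimize(lambda v:float((sil(v)!=mask).sum()),[.537,.168,a],method="Nelder-Mead",options=dict(initial_simplex=np.array([[.537,.168,a],[.547,.168,a],[.537,.178,a],[.537,.168,a+.2]]))) for a in (1.0,1.3,1.57)),key=lambda r:r.fun)
print(b.x,b.fun,mask.sum())
im=p["image"].copy();cv2.drawContours(im,cv2.findContours(sil(b.x),0,2)[0],-1,(255,0,0),1);cv2.imwrite("pics/w9.png",im[:,:,::-1])
E
```

```text
16.475 [0.595 0.149 0.302] (array([0., 0., 0.]), np.float64(0.001))
{'point': [401.4, 172.5], 'score': 0.85} [0.651 0.286 0.04 ]
[270.622 104.47 ]
(238, 65, 61, 79)
[0.538 0.169 1.231] 222.0 4679
```

View pics/w9.png

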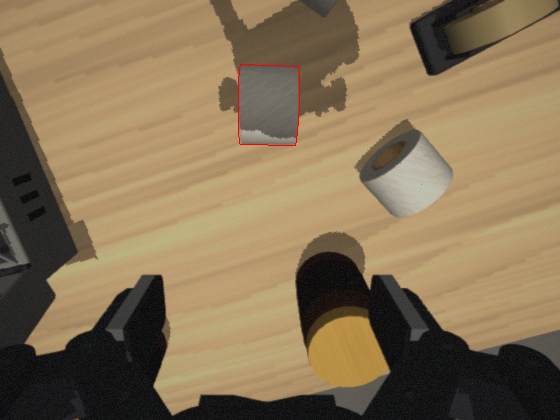

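The model outline (red) fits the roll at (270,105). I'll move over it and descend.

```bash
python3 - <<'E'
from h import *
print(go([.538,.169,.042],1.231))
E
```

```text
(array([0.061, 0.001, 0.26 ]), np.float64(0.024))
```

>>> {"op": "step_arm", "data": {
  "series": [0.061, 0.001, 0.05, 0.024, 0.061, 0.001, 0.11, 0.024, 0.061, 0.001, 0.16, 0.024, 0.061, 0.001, 0.19, 0.024, 0.061, 0.001, 0.22, 0.024, 0.061, 0.001, 0.245, 0.024, 0.061, 0.001, 0.26, 0.024, 0.061, 0.001, 0.26, 0.024]
}}

```text
time: 17.58
tool_pos: [0.5372, 0.169, 0.0416]
tcp_rot: [-0.53, -3.094, 0.002]
wrist_force: [-0.2, 0.2, -0.4]
width: 0.95
grip_force: 0.0
```

>>> {"op": "step_arm", "data": {
  "series": [0, 0, 0, 0, 0, 0, 0, 0, 0, 0, 0, 0, 0, 0, 0, 0, 0, 0, 0, 0, 0, 0, 0, 0],
  "gripper": 0.4,
  "newtons": 40
}}

```text
time: 18.32
tool_pos: [0.5395, 0.1697, 0.0443]
tcp_rot: [0.528, 3.094, 0.002]
wrist_force: [0.4, -1.0, 5.4]
width: 0.667
grip_force: 43.7
```

>>> {"op": "step_arm", "data": {
  "series": [0, 0, -0.02, 0, 0, 0, -0.06, 0, 0, 0, -0.12, 0, 0, 0, -0.18, 0, 0, 0, -0.22, 0, 0, 0, -0.22, 0, 0, 0, -0.22, 0]
}}

```text
time: 19.2
tool_pos: [0.5368, 0.1692, 0.2605]
tcp_rot: [-0.528, -3.094, 0.002]
wrist_force: [-0.8, -0.1, -3.7]
width: 0.667
grip_force: 44.0
```

```bash
python3 - <<'E'
from h import *
s=monitor.read_state();print(s["time"],s["tool_pos"],s["q"],s["width"],s["grip_force"])
w=HN-.08*ex;w[2]=.056;print("well",w)
print(go(w+[0,0,.25],YAW+np.pi/2))
p=viewer.read_camera("side");print([(d,onz(p,d["point"],.28)) for d in viewer.spot_point(p,"roll_center")])
c=p["image"][100:310,200:440];cv2.imwrite("pics/s10.png",cv2.resize(c,None,fx=2.5,fy=2.5)[:,:,::-1])
E
```

```text
19.2 [0.537 0.169 0.261] [ 0.261  0.037  1.809  0.     1.299 -0.972] 0.6671411067831767 43.97954320477311
well [ 0.529 -0.207  0.056]
(array([-0.117, -0.358, -0.045]), np.float64(-0.238))
[({'point': [270.8, 142.6], 'score': 0.88}, array([0.527, 0.124, 0.28 ])), ({'point': [169.9, 202.0], 'score': 0.81}, array([ 0.276, -0.092,  0.28 ])), ({'point': [302.8, 183.5], 'score': 0.79}, array([ 0.572, -0.072,  0.28 ])), ({'point': [233.8, 192.9], 'score': 0.68}, array([ 0.415, -0.082,  0.28 ]))]
```

View pics/s10.png

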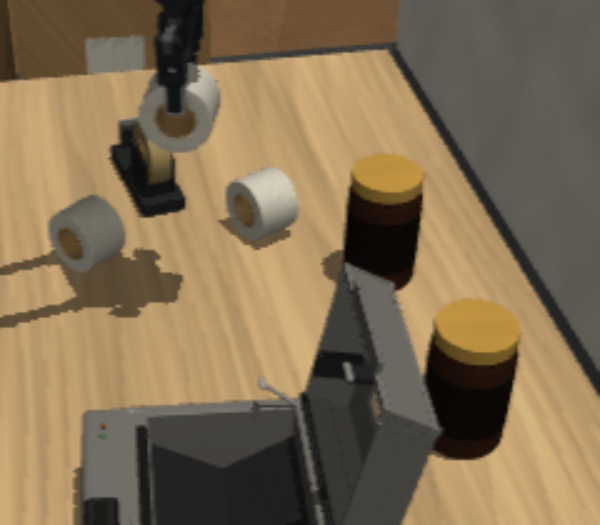

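The roll is held, clear of the bench and the neighbours (crop 180,110), and the cover stands open on its stop. I'll carry it over the well.

>>> {"op": "step_arm", "data": {
  "series": [-0.015, -0.045, 0, -0.03, -0.034, -0.103, 0, -0.07, -0.053, -0.161, 0, -0.11, -0.072, -0.219, 0, -0.15, -0.09, -0.275, 0, -0.18, -0.105, -0.32, 0, -0.21, -0.114, -0.348, 0, -0.238, -0.117, -0.358, 0, -0.238]
}}

```text
time: 20.3
tool_pos: [0.5283, -0.2083, 0.26]
tcp_rot: [-0.161, -3.133, -0.002]
wrist_force: [-0.3, 1.0, -3.5]
width: 0.664
grip_force: 44.3
```

>>> {"op": "step_arm", "data": {
  "series": [0, 0, 0, 0, 0, 0, 0, 0, 0, 0, 0, 0]
}}

```text
time: 20.68
tool_pos: [0.5298, -0.2059, 0.2626]
tcp_rot: [-0.155, -3.138, -0.001]
wrist_force: [0.2, -0.1, -2.8]
width: 0.665
grip_force: 44.3
```

```bash
python3 - <<'E'
from h import *
s=monitor.read_state();print(s["time"],s["tool_pos"],s["width"],s["grip_force"],s["wrist_force"])
w=HN-.08*ex;w[2]=.056;print(go(w+[0,0,.005],YAW+np.pi/2))
rs=[];X=s["tool_pos"]-[0,0,.004]
for n in ("side","scene"):
    p=viewer.read_camera(n);e=proj(p,X)
    D=viewer.spot_point(p,"roll_center")
    d=min(D,key=lambda d:np.hypot(*(np.array(d["point"])-e)));print(n,d,e);rs.append(ray(p,d["point"]))
    print([ (d["score"],d["point"],onz(p,d["point"],.09)) for d in viewer.spot_point(p,"hinge")], [cover(p,d["point"])[1] for d in viewer.spot_point(p,"cover_lip")])
print(tri(rs))
E
```

```text
20.675 [ 0.53  -0.206  0.263] 0.6645003798563335 44.33097980378534 [ 0.183 -0.071 -2.777]
(array([ 0.001, -0.002,  0.202]), np.float64(0.001))
side {'point': [292.9, 232.0], 'score': 0.97} [295.045 230.417]
[(0.85, [328.8, 289.5], array([ 0.605, -0.224,  0.09 ])), (0.29, [347.0, 229.1], array([ 0.702, -0.024,  0.09 ]))] [np.float64(1.740865571600016)]
scene {'point': [186.6, 128.5], 'score': 0.8} [183.947 126.297]
[(0.57, [175.0, 194.1], array([ 0.607, -0.207,  0.09 ]))] [np.float64(1.7550164122078737)]
[ 0.526 -0.202  0.251]
```

>>> {"op": "step_arm", "data": {
  "series": [0, 0, 0.03, 0, 0, 0, 0.065, 0, 0, 0, 0.1, 0, 0, 0, 0.13, 0, 0, 0, 0.155, 0, 0, 0, 0.175, 0, 0, 0, 0.188, 0, 0, 0, 0.19, 0]
}}

```text
time: 22.08
tool_pos: [0.529, -0.2069, 0.0718]
tcp_rot: [-0.158, -3.136, -0.001]
wrist_force: [0.3, -0.3, -4.2]
width: 0.661
grip_force: 44.3
```

>>> {"op": "step_arm", "data": {
  "series": [0, 0, 0.004, 0, 0, 0, 0.007, 0, 0, 0, 0.01, 0, 0, 0, 0.011, 0, 0, 0, 0.011, 0]
}}

```text
time: 22.7
tool_pos: [0.5301, -0.2073, 0.0629]
tcp_rot: [0.157, 3.137, -0.001]
wrist_force: [-3.2, 1.0, 5.3]
width: 0.66
grip_force: 45.2
```

It is seated (the weight came off), so I'll release.

>>> {"op": "step_arm", "data": {
  "series": [0, 0, 0, 0, 0, 0, 0, 0, 0, 0, 0, 0, 0, 0, 0, 0],
  "gripper": 0.85
}}

```text
time: 23.2
tool_pos: [0.5296, -0.2071, 0.0616]
tcp_rot: [-0.158, -3.138, -0.0]
wrist_force: [-0.3, -0.3, 0.3]
width: 0.85
grip_force: 0.0
```

>>> {"op": "step_arm", "data": {
  "series": [0, 0, -0.01, 0, 0, 0, -0.04, 0, 0, 0, -0.09, 0, 0, 0, -0.15, 0, 0.01, 0, -0.2, 0, 0.06, 0, -0.22, 0, 0.12, 0, -0.22, 0, 0.12, 0, -0.22, 0]
}}

```text
time: 24.2
tool_pos: [0.4068, -0.1942, 0.2821]
tcp_rot: [-0.16, -3.137, 0.001]
wrist_force: [0.8, 0.3, -0.5]
width: 0.855
grip_force: 0.0
```

```bash
python3 - <<'E'
from h import *
s=monitor.read_state();print(s["time"],s["tool_pos"],s["width"],s["grip_force"],s["wrist_force"])
w=HN-.08*ex;w[2]=.056;rs=[]
for n in ("side","scene","wrist"):
    p=viewer.read_camera(n)
    if n=="wrist":p=wristT(p);save(p,"w11")
    for l in ("roll_center","well"):
        D=[(np.round(d["score"],2),d["point"],onz(p,d["point"],.056)) for d in viewer.spot_point(p,l)]
        D=[d for d in D if np.hypot(*(d[2]-w)[:2])<.1];print(n,l,D,proj(p,w))
        if D and l=="roll_center":rs.append(ray(p,D[0][1]))
    print([cover(p,d["point"])[1] for d in viewer.spot_point(p,"cover_lip")[:1]])
if len(rs)>1: X=tri(rs);print(X,(X-w)@ex,(X-w)@ey,X[2]-.056)
E
```

```text
24.2 [ 0.407 -0.194  0.282] 0.8547976712925713 0.0 [ 0.781  0.277 -0.502]
side roll_center [(np.float64(0.62), [292.7, 299.1], array([ 0.526, -0.209,  0.056]))] [293.719 298.343]
side well [] [293.719 298.343]
[np.float64(1.7551574477007585)]
scene roll_center [(np.float64(0.86), [196.2, 183.5], array([ 0.521, -0.209,  0.056]))] [194.911 185.338]
scene well [(np.float64(0.96), [197.3, 183.8], array([ 0.52 , -0.206,  0.056])), (np.float64(0.64), [174.6, 195.1], array([ 0.587, -0.232,  0.056]))] [194.911 185.338]
[np.float64(1.7449416059627696)]
wrist roll_center [] [266.473 276.452]
wrist well [] [266.473 276.452]
[np.float64(0.8826644554302242)]
[ 0.524 -0.209  0.057] -0.004482473077390567 -0.001691294733720199 0.0010305518733130306
```

The roll measures within 5 mm of the well point, the cover is at about 1.75 rad and the robot is clear.

```bash
python3 -c "
from workcell import job
print(job.finish_job())"
```

```text
the job is handed in; nothing more can be done
None
```

The job is handed in but returned no verdict: the cover measured about 1.75 rad on its stop, the roll was released within about 5 mm of the well point, nothing else was knowingly disturbed, and I viewed 12 pictures against the limit of 10.

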